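Shim the rocking corner of a milling jig plate

TASK

The jig plate rocks on one corner. Press on its corners with the fingertips to find the one that sinks, pressing that corner all the way to its stop so that its shim tab kicks up; then press that corner's shim tab fully flat. Leave the other shim tabs as they are, do not lift the plate, and do not disturb the spare blank, the screwdriver or the cup.

Things in the scene. Friction and masses are not known exactly. Their poses are not given: they have to be found in the camera images.
- bed: Fixed dark steel levelling bed on the bench, 190 x 310 x 10 mm; origin at the centre of its underside. Its +x is 'far', its +y is 'left' (turned by 0.3 rad at most). The jig plate lies on four foot blocks on it, one of them, not known which, 6 mm short. Four steel shim tabs are hinged on it, two leaving the plate on its left side, two on its right.
- plate: Loose aluminium jig plate, 160 (x) x 140 (y) x 10 mm, about 0.65 kg, lying level, its top 52 mm above the bench; axes as the bed's, origin at the centre of its underside. At its centre a clamp ring of 94 mm diameter with a white milling blank rises 15 mm above the plate's top. A lip round its underside hides the feet and keeps it in place (3 mm play).
- corner_nl (a point): Press point on the plate's top, near-left corner: dark 13 mm screw head, flush, 62 mm in x and 52 mm in y from the plate's centre. If this is the corner that rocks, it starts to sink at 2 to 3 N, meets its shim's cam after 1.5 to 3 mm and needs a firm push (up to 10 N) to reach its stop 4 to 5 mm down; it comes back up when let go. A firm corner gives under 1 mm.
- corner_nr (a point): Press point on the plate's top, near-right corner: dark 13 mm screw head, flush, 62 mm in x and 52 mm in y from the plate's centre. If this is the corner that rocks, it starts to sink at 2 to 3 N, meets its shim's cam after 1.5 to 3 mm and needs a firm push (up to 10 N) to reach its stop 4 to 5 mm down; it comes back up when let go. A firm corner gives under 1 mm.
- corner_fl (a point): Press point on the plate's top, far-left corner: dark 13 mm screw head, flush, 62 mm in x and 52 mm in y from the plate's centre. If this is the corner that rocks, it starts to sink at 2 to 3 N, meets its shim's cam after 1.5 to 3 mm and needs a firm push (up to 10 N) to reach its stop 4 to 5 mm down; it comes back up when let go. A firm corner gives under 1 mm.
- corner_fr (a point): Press point on the plate's top, far-right corner: dark 13 mm screw head, flush, 62 mm in x and 52 mm in y from the plate's centre. If this is the corner that rocks, it starts to sink at 2 to 3 N, meets its shim's cam after 1.5 to 3 mm and needs a firm push (up to 10 N) to reach its stop 4 to 5 mm down; it comes back up when let go. A firm corner gives under 1 mm.
- tab_nl (a point): Point on the upper face of the near-left shim tab, a 3 mm steel strip with a 26 mm wide thumb pad, sloping up outwards from under the plate's side: 65 mm from its hinge (tab end: 85). The hinge runs along the bed's x, 20 mm above the bench, 12 mm inside the plate's edge. Flat, its upper face is 21.5 mm above the bench. It stays where left; under 1 N turns it.
- shim_nl (a joint): Slope of the near-left shim tab, rad: 0 = flat on its rest (hard stop; its cam is then up under the plate corner); 0.36 to 0.50 at the start. If its corner is the one that rocks, pressing the corner to its stop kicks the tab up to about 0.65 to 0.75 and it stays so; the tab of a firm corner does not move.
- tab_nr (a point): Point on the upper face of the near-right shim tab, a 3 mm steel strip with a 26 mm wide thumb pad, sloping up outwards from under the plate's side: 65 mm from its hinge (tab end: 85). The hinge runs along the bed's x, 20 mm above the bench, 12 mm inside the plate's edge. Flat, its upper face is 21.5 mm above the bench. It stays where left; under 1 N turns it.
- shim_nr (a joint): Slope of the near-right shim tab, rad: 0 = flat on its rest (hard stop; its cam is then up under the plate corner); 0.36 to 0.50 at the start. If its corner is the one that rocks, pressing the corner to its stop kicks the tab up to about 0.65 to 0.75 and it stays so; the tab of a firm corner does not move.
- tab_fl (a point): Point on the upper face of the far-left shim tab, a 3 mm steel strip with a 26 mm wide thumb pad, sloping up outwards from under the plate's side: 65 mm from its hinge (tab end: 85). The hinge runs along the bed's x, 20 mm above the bench, 12 mm inside the plate's edge. Flat, its upper face is 21.5 mm above the bench. It stays where left; under 1 N turns it.
- shim_fl (a joint): Slope of the far-left shim tab, rad: 0 = flat on its rest (hard stop; its cam is then up under the plate corner); 0.36 to 0.50 at the start. If its corner is the one that rocks, pressing the corner to its stop kicks the tab up to about 0.65 to 0.75 and it stays so; the tab of a firm corner does not move.
- tab_fr (a point): Point on the upper face of the far-right shim tab, a 3 mm steel strip with a 26 mm wide thumb pad, sloping up outwards from under the plate's side: 65 mm from its hinge (tab end: 85). The hinge runs along the bed's x, 20 mm above the bench, 12 mm inside the plate's edge. Flat, its upper face is 21.5 mm above the bench. It stays where left; under 1 N turns it.
- shim_fr (a joint): Slope of the far-right shim tab, rad: 0 = flat on its rest (hard stop; its cam is then up under the plate corner); 0.36 to 0.50 at the start. If its corner is the one that rocks, pressing the corner to its stop kicks the tab up to about 0.65 to 0.75 and it stays so; the tab of a firm corner does not move.
- blank_mid (a point): Bystander: centre of a loose white spare blank, a disc of 74 mm diameter, 18 mm high, lying on the bench on the left of the bed.
- driver: Bystander: loose screwdriver, 160 mm long, lying on the bench on the right of the bed.
- cup_mid (a point): Bystander: centre of a loose clear plastic cup, 56 mm across, 60 mm high, standing on the bench beyond the bed.
Not all that is in view belongs to the job. Of the things like the plate, leave any that is blue or yellow; of the rest the smaller one is meant.

How it is judged:
By the outcome, as a careful person would: the job done as asked, in the order asked, and still so for the second after the job is handed in, with the robot touching nothing.
It also fails if it takes over 64 s, if anything falls off the work surface, if the arm or the gripper's body presses on something with over 40 N, if the wrist force passes 120 N, or if a joint passes its speed limit or range.

ROBOT

A 7-joint arm with a two-finger parallel gripper is mounted at the origin on the work surface. World frame = base frame: x ahead of the robot, y to its left, z up, the work surface at z = 0. Lengths are in mm, angles in rad, forces in N, time in s.
With the tool pointing down it reaches from about 400 to 850 mm from the base axis. Payload 4.5 kg.
Tool frame: the origin (TCP) lies on the centre line of the jaws, within the pads' length; the fingertips stand 25 mm ahead of it and the grasp point (between the pads) lies 6 mm ahead of it (arm.nose_length is the distance from the TCP to the fingertips, in mm); x points along the fingers, z is the direction in which the jaws open and shut, and the axes are right-handed (so a half turn about x gives the same grasp; the last joint's range is limited). The gripper opens to 88 mm and grips with 3 to 60 N. Pads are 18 mm wide; open, the fingers measure 123 mm over their backs; the gripper's body (75 mm by 187 mm) begins 45 mm behind the grasp point.
Start: joints at [-1.23, 0.689, -0.195, 1.565, 0.157, 0.902, -0.215], TCP at [188.736, 595.844, 263.743] pointing down, gripper open.
Joint ranges: [-3.01, 3.01], [-0.46, 2.08], [-1.47, 1.51], [0.13, 2.56], [-1, 4.14], [0.04, 2.09], [-2.66, 2.66]. Speed limits (rad/s): [2.57, 2.57, 3.14, 3.14, 3.14, 3.14, 3.14].

INTERFACE

Orientations are given as a unit quaternion [w, x, y, z].
In Python, from cell import arm gives the robot as it stands.
- The arm moves only by the tool apply_moves, never from a script. Its argument "steps" is text: rows parted by semicolons, each of 4 numbers parted by spaces: the shift along the tool's x, y, z in m, then the turn about the tool's x in rad. A call has 1 to 20 rows; each row shifts and turns the commanded pose from where the row before left it, along the tool's axes as they then stand; what a row does not reach is not made up. A row lasts 1/10 s, in which the tool goes at most 50 mm and 8.59 degrees, less where a joint would pass 70% of its speed; a pose out of reach is approached as far as the arm can. A call is refused whole if a number of a shift passes 0.05 or a number of a turn 0.15, either way. A call with a gripper value outside its range is refused whole. "gripper" is the closure, from 0 (fully open) to 1 (shut), set as the call begins (left out, the last holds). The fingers move at their own pace and stop on an object; "squeeze" is the grip in N (left out, the last holds). Time passes only in rows, so rows that do not move let the fingers close. It gives the time, the measured TCP pose, the force and the opening at its end, in the units of the state.
- arm.get_obs(): the state, without advancing time (a new reading comes with each control period).
- arm.camera(name): name is "scene" or "top" or "wrist"; returns the picture (400x640x3 uint8, red, green, blue); there is no depth.
- arm.camera_info(name): a dict with "intrinsics" (3x3 intrinsics, pixels), "R" (3x3) and "t" (3): a world point X has camera coordinates R X + t. Camera axes: x right, y down, z forward; pixel columns grow to the right and rows downward; lengths in mm; the calibration is good to about 2 mm. A picture is of the moment at which its call begins: read the wrist's pose just before it. camera_info takes no time and is no camera call; for the wrist camera it gives the pose at the moment of the call.
- arm.job_done(): hands the job in, once; it reports no verdict.
Trained networks look in the newest picture that a camera, given by its name, has taken for a name from the list of things; names that differ only in an ending like _2 or _b are one class to them, and where a whole thing is asked for, a point or a joint stands for the part that bears it (a point fixed in the world has none). Each returns a list of dicts, best first, with "conf" (0 to 1); they miss things now and then, are a little off and sometimes report something else, mostly with a low value. They report only what shows in the picture. A call takes as long as a camera call. They do not tell look-alikes from the thing itself.
- arm.look_for(camera, label): "xyz" ([x, y, z] in mm, in world coordinates, good to about 4 mm: the middle of the surface that is visible of it).
The state is a dict: "t": time; "joint_positions": joint angles; "qd": joint speeds; "joint_torque": joint torques, N m; "tcp_pos": TCP position; "orientation": TCP orientation; "wrist_force": force on the tool from outside, world axes, zero at the start; "moment": the same for the moment, N m; "finger_gap": opening from 0.0 (shut) to 1.0 (fully open).
Only numpy, scipy, OpenCV 4.12 (cv2) and the standard library are available. Lean on these libraries where they do the work, as an engineer would, in place of code of your own. Each camera call takes 0.05 s, during which the arm holds its last target.

## Working session

There is one attempt and no reset: what is moved stays moved. The work goes in short steps, Python scripts to look and compute and a tool call to move; the robot and the scene stay as the last step left them, time stands still between calls to the robot, and variables do not carry over. Pictures are saved under pics/ and viewed, and the job is handed in when it is done.

Besides the shell and the picture viewer there is one more tool, called after "Call:" as a command line: name --argument value ..., lists and objects as JSON in quotes. apply_moves: Moves the arm, as the interface text tells. Its arguments: {"type":"object","properties":{"steps":{"type":"string"},"gripper":{"type":"number"},"squeeze":{"type":"number"}},"required":["steps"]}

```bash
mkdir -p pics; ls; python3 - <<'E'
from cell import arm
import cv2
o=arm.get_obs();print(o)
for c in ["scene","top"]:
    im=arm.camera(c);cv2.imwrite(f"pics/{c}0.png",im[:,:,::-1])
    i=arm.camera_info(c);print(c,i)
print(arm.look_for("top","plate"))
E
```

```text
pics
{'t': 0.0, 'joint_positions': array([-1.23022964,  0.68999515, -0.19452487,  1.56634344,  0.15731113,
        0.90247901, -0.2150935 ]), 'qd': array([-0.00032014, -0.00056562, -0.00076806, -0.00103918,  0.0010703 ,
       -0.00055769,  0.00025904]), 'joint_torque': array([ 4.90088787e-04, -5.27565622e+01, -1.26695998e+00, -1.53433228e+01,
       -5.27062488e-02,  6.53696770e-03,  1.76340864e-04]), 'tcp_pos': array([188.60018531, 595.25320897, 262.90345121]), 'orientation': array([ 0.57000508, -0.41818758,  0.57099255,  0.41734982]), 'wrist_force': array([ 0.36275629, -1.31041113, -1.01196108]), 'moment': array([ 0.00257473,  0.0089911 , -0.03319403]), 'finger_gap': 0.9990450396071016}
scene {'intrinsics': array([[488.55315154,   0.        , 309.23170924],
       [  0.        , 488.55315154, 201.2818913 ],
       [  0.        ,   0.        ,   1.        ]]), 'R': array([[-0.4141131 ,  0.90999431, -0.02051071],
       [ 0.6106003 ,  0.26101477, -0.74768881],
       [-0.67503897, -0.32215158, -0.66373244]]), 't': array([ 199.30236867, -258.96441346, 1610.4007023 ])}
top {'intrinsics': array([[419.34445071,   0.        , 318.94420619],
       [  0.        , 419.34445071, 202.68838495],
       [  0.        ,   0.        ,   1.        ]]), 'R': array([[-0.07378337, -0.99727137,  0.00241416],
       [-0.97279125,  0.07143868, -0.2203944 ],
       [ 0.21962057, -0.01860992, -0.97540785]]), 't': array([ 33.4341329 , 482.82440807, 902.41931725])}
[{'xyz': [612.4, -341.4, 15.1], 'conf': 0.95}, {'xyz': [545.7, 31.8, 56.2], 'conf': 0.75}, {'xyz': [206.5, -259.0, 23.9], 'conf': 0.66}, {'xyz': [380.9, 377.1, 24.4], 'conf': 0.55}]
```

View pics/scene0.png

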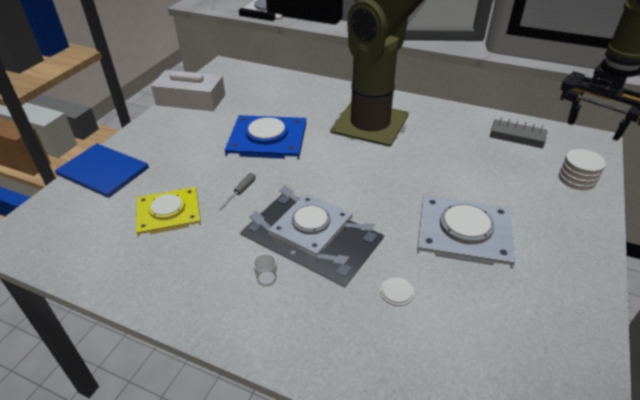

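View pics/top0.png

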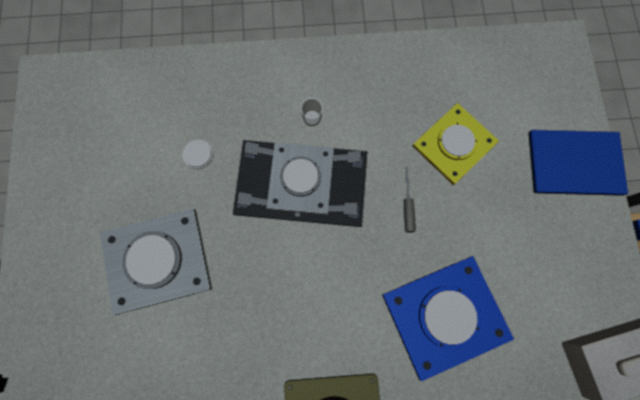

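Candidates for the plate in the top view: grey at (300,178) on the dark bed, larger grey at (155,262), yellow at (456,143) and blue at (448,317). The smaller grey one on the bed, with tabs, fits the description. I'll confirm it in an enlarged crop.

```bash
python3 - <<'E'
import cv2
t=cv2.imread("pics/top0.png")[130:235,225:380];cv2.imwrite("pics/top0c.png",cv2.resize(t,None,fx=5,fy=5,interpolation=cv2.INTER_CUBIC))
t=cv2.imread("pics/scene0.png")[175:290,230:390];cv2.imwrite("pics/scene0c.png",cv2.resize(t,None,fx=5,fy=5,interpolation=cv2.INTER_CUBIC))
E
```

```text
(no output)
```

View pics/top0c.png

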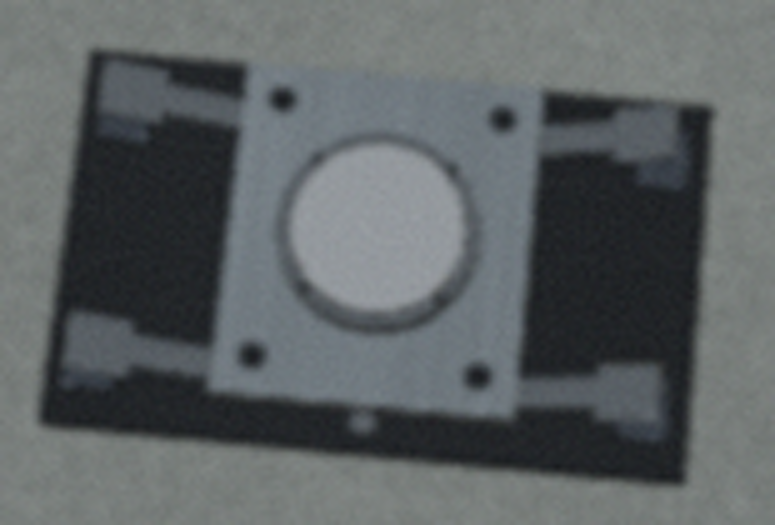

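View pics/scene0c.png

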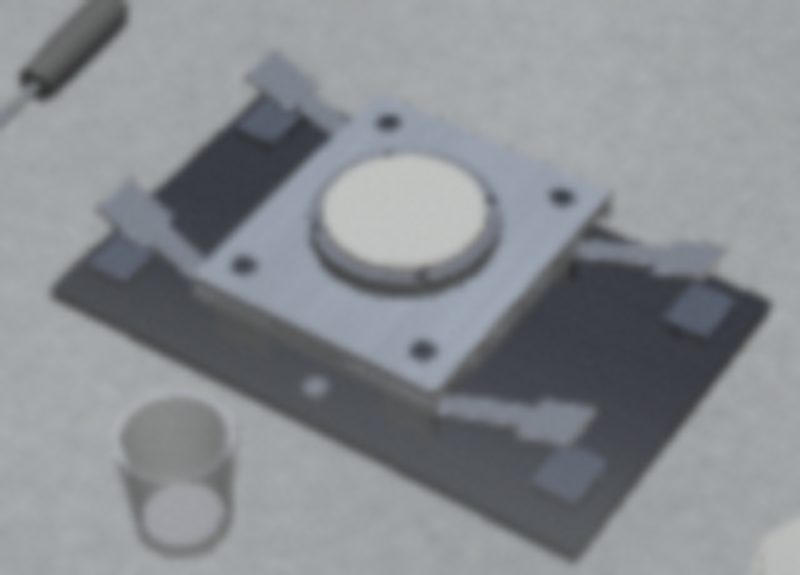

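The crop shows a grey plate on the dark bed with four tabs, so this is the one meant. Screws in the top crop: fl (283,98), fr (502,119), nl (251,355), nr (477,377). In the scene crop: fl (423,350), fr (244,265), nl (562,196), nr (388,122). I'll triangulate these.

```bash
cat > h.py <<'E'
from cell import arm
import numpy as np, cv2
from scipy.spatial.transform import Rotation as Rn
def P(c):
    i=arm.camera_info(c);return i['intrinsics']@np.c_[i['R'],i['t']]
def tri(a,b):
    X=cv2.triangulatePoints(P("top"),P("scene"),np.array(a,float).reshape(2,1),np.array(b,float).reshape(2,1));return (X[:3]/X[3]).ravel()
def rot(o): w,x,y,z=o['orientation'];return Rn.from_quat([x,y,z,w]).as_matrix()
def proj(c,X):
    u=P(c)@np.append(X,1);return u[:2]/u[2]
E
python3 - <<'E'
from h import *
T=dict(fl=(283,98),fr=(502,119),nl=(251,355),nr=(477,377),tfl=(135,90),tfr=(648,132),tnl=(100,342),tnr=(632,397),bfl=(94,50),bfr=(712,107),bnl=(42,424),bnr=(683,484))
S=dict(fl=(423,350),fr=(244,265),nl=(562,196),nr=(388,122),tfl=(562,423),tfr=(133,213),tnl=(690,257),tnr=(283,82),bfl=(575,560),bfr=(55,292),bnl=(770,303),bnr=None)
f=lambda p,x,y:(p[0]/5+x-.4,p[1]/5+y-.4)
X={}
for k in T:
    if S[k]: X[k]=tri(f(T[k],225,130),f(S[k],230,175));print(k,X[k].round(1))
c=sum(X[k] for k in("fl","fr","nl","nr"))/4
v=X['fl']+X['fr']-X['nl']-X['nr'];w=X['fl']+X['nl']-X['fr']-X['nr']
print(c,np.arctan2(v[1],v[0]),np.arctan2(-w[0],w[1]),np.linalg.norm(v)/2,np.linalg.norm(w)/2)
print(rot(arm.get_obs()).round(3))
for l in ["corner_nl","tab_nl","tab_fl","tab_fr","tab_nr","blank_mid","cup_mid","driver"]: print(l,arm.look_for("top",l))
E
```

```text
fl [619.5  76.8  52. ]
fr [601.9 -25.4  51.4]
nl [496.8  97.7  52. ]
nr [479.3  -4.9  51.1]
tfl [630.5 148.9  45.1]
tfr [590.7 -93.1  50.9]
tnl [508.7 168.1  47.8]
tnr [465.5 -73.8  44.5]
bfl [669.3 172.8   3.5]
bfr [ 616.3 -129.9    4.8]
bnl [481.4 203.5   4.9]
[549.39236619  36.0517547   51.65446929] -0.16729257050195542 -0.16974987346248138 124.42100742350074 103.89414358246364
[[-0.    -0.953  0.302]
 [-0.001  0.302  0.953]
 [-1.    -0.    -0.001]]
corner_nl [{'xyz': [210.7, -262.9, 23.0], 'conf': 0.94}, {'xyz': [543.8, 37.6, 58.2], 'conf': 0.88}, {'xyz': [382.7, 378.2, 25.7], 'conf': 0.82}, {'xyz': [611.1, -344.4, 17.0], 'conf': 0.71}]
tab_nl [{'xyz': [503.4, 158.2, 44.2], 'conf': 0.73}]
tab_fl [{'xyz': [627.9, 137.2, 44.3], 'conf': 0.52}]
tab_fr [{'xyz': [589.5, -84.2, 50.3], 'conf': 0.51}, {'xyz': [472.8, -60.5, 46.8], 'conf': 0.41}]
tab_nr [{'xyz': [473.1, -60.8, 44.3], 'conf': 0.8}, {'xyz': [506.0, 158.4, 43.5], 'conf': 0.72}]
blank_mid [{'xyz': [634.5, 284.5, 11.3], 'conf': 0.79}, {'xyz': [540.2, 35.1, 52.7], 'conf': 0.46}, {'xyz': [537.1, 32.5, 9.3], 'conf': 0.35}]
cup_mid [{'xyz': [722.4, -2.9, 37.1], 'conf': 0.79}]
driver [{'xyz': [452.2, -216.3, 24.4], 'conf': 0.58}]
```

Sizes agree with the text: 124.4 x 103.9 between screws, z ≈ 52, yaw -0.168. Next I'll close the gripper, align the yaw and move above corner_nl.

Call:
apply_moves --steps "0 0 0 -0.139; 0.0088 -0.0276 -0.0313 0; 0.0088 -0.0276 -0.0313 0; 0.0088 -0.0276 -0.0313 0; 0.0088 -0.0276 -0.0313 0; 0.0088 -0.0276 -0.0313 0; 0.0088 -0.0276 -0.0313 0; 0.0088 -0.0276 -0.0313 0; 0.0088 -0.0276 -0.0313 0; 0.0088 -0.0276 -0.0313 0; 0.0088 -0.0276 -0.0313 0; 0.0088 -0.0276 -0.0313 0; 0.0088 -0.0276 -0.0313 0; 0.0088 -0.0276 -0.0313 0; 0.0088 -0.0276 -0.0313 0; 0 0 0 0; 0 0 0 0" --gripper 1 --squeeze 10

```text
t: 2.25
tcp_pos: [497.0, 98.4, 140.3]
orientation: [0.541, -0.456, 0.541, 0.456]
wrist_force: [-0.0, 0.9, 0.1]
finger_gap: 0.001
```

Call:
apply_moves --steps "0.01 0 0 0; 0.02 0 0 0; 0.02 0 0 0; 0.009 0 0 0; 0 0 0 0; 0 0 0 0"

```text
t: 2.85
tcp_pos: [496.4, 100.2, 81.7]
orientation: [0.54, -0.457, 0.54, 0.457]
wrist_force: [-1.1, -0.7, 0.7]
finger_gap: 0.003
```

```bash
python3 - <<'E'
from h import *
o=arm.get_obs();print(rot(o).round(3),o['tcp_pos'],o['wrist_force'])
for c in ["scene","wrist"]:cv2.imwrite(f"pics/{c}1.png",arm.camera(c)[:,:,::-1])
t=cv2.imread("pics/scene1.png")[150:290,230:390];cv2.imwrite("pics/scene1c.png",cv2.resize(t,None,fx=4,fy=4,interpolation=cv2.INTER_CUBIC))
E
```

```text
[[ 0.    -0.986  0.166]
 [ 0.     0.166  0.986]
 [-1.     0.     0.   ]] [496.38352176 100.16543544  81.7434332 ] [-1.10307526 -0.66296987  0.71551903]
```

View pics/scene1c.png

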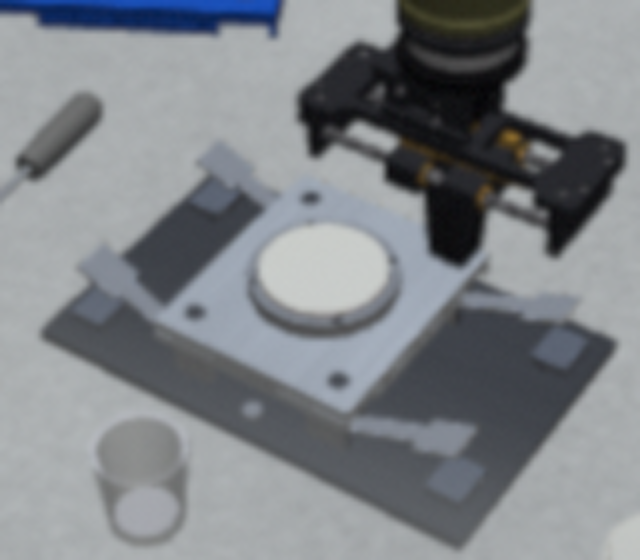

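View pics/wrist1.png

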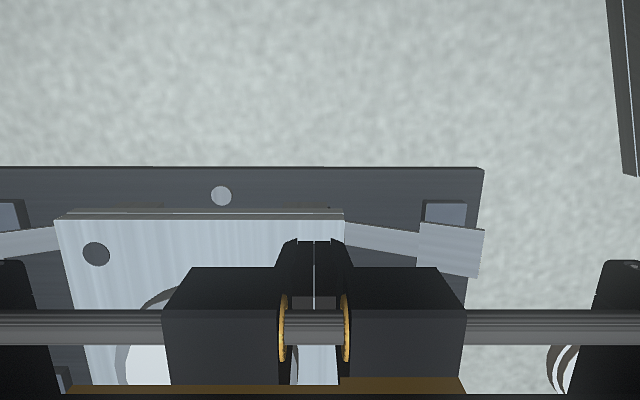

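The fingertips stand over corner_nl (scene crop ~(455,250)). I'll press gently while watching force and sink.

Call:
apply_moves --steps "0 0 -0.002 0; 0.001 0 0 0; 0.001 0 0 0; 0.001 0 0 0; 0.001 0 0 0; 0 0 0 0; 0 0 0 0"

```text
t: 3.65
tcp_pos: [496.2, 97.3, 77.8]
orientation: [0.54, -0.456, 0.54, 0.456]
wrist_force: [-0.6, -0.1, 4.7]
finger_gap: 0.008
```

Call:
apply_moves --steps "0.0005 0 0 0; 0.0005 0 0 0; 0 0 0 0; 0 0 0 0"

```text
t: 4.05
tcp_pos: [496.3, 97.3, 77.7]
orientation: [0.54, -0.457, 0.54, 0.456]
wrist_force: [-2.6, -0.8, 15.0]
finger_gap: 0.004
```

Call:
apply_moves --steps "0.0005 0 0 0; 0.0005 0 0 0; 0 0 0 0; 0 0 0 0"

```text
t: 4.45
tcp_pos: [496.2, 97.3, 77.6]
orientation: [0.54, -0.457, 0.54, 0.456]
wrist_force: [-3.0, -0.6, 26.3]
finger_gap: 0.003
```

corner_nl is firm: 26 N with no sink beyond 77.6. Moving on to corner_nr.

Call:
apply_moves --steps "-0.01 0 0 0; -0.02 0 0 0; 0 0 -0.02 0; 0 0 -0.032 0; 0 0 -0.032 0; 0 0 -0.02 0; 0.015 0 0 0; 0.009 0 0 0; 0 0 0 0; 0 0 0 0"

```text
t: 5.45
tcp_pos: [478.8, -4.4, 81.3]
orientation: [0.54, -0.457, 0.54, 0.457]
wrist_force: [0.3, 0.3, -1.2]
finger_gap: 0.001
```

Call:
apply_moves --steps "0.001 0 0 0; 0.001 0 0 0; 0.001 0 0 0; 0.001 0 0 0; 0 0 0 0; 0 0 0 0"

```text
t: 6.05
tcp_pos: [479.0, -5.1, 77.8]
orientation: [0.54, -0.456, 0.54, 0.456]
wrist_force: [-0.5, 0.3, 4.4]
finger_gap: 0.006
```

Call:
apply_moves --steps "0.0005 0 0 0; 0.0005 0 0 0; 0 0 0 0; 0 0 0 0"

```text
t: 6.45
tcp_pos: [478.9, -5.1, 77.7]
orientation: [0.54, -0.457, 0.54, 0.456]
wrist_force: [-2.3, 0.7, 15.7]
finger_gap: 0.01
```

corner_nr is firm as well. Next is corner_fr, lifting high enough to clear the ring.

Call:
apply_moves --steps "-0.01 0 0 0; -0.03 0 0 0; 0 -0.022 0 0; 0 -0.04 0 0; 0 -0.04 0 0; 0 -0.022 0 0; 0.02 0 0 0; 0.014 0 0 0; 0 0 0 0; 0 0 0 0"

```text
t: 7.45
tcp_pos: [600.1, -25.8, 82.2]
orientation: [0.539, -0.456, 0.541, 0.457]
wrist_force: [-0.1, 0.8, -0.4]
finger_gap: 0.003
```

Call:
apply_moves --steps "0.001 0 0 0; 0.001 0 0 0; 0.001 0 0 0; 0.001 0 0 0; 0 0 0 0; 0 0 0 0"

```text
t: 8.05
tcp_pos: [601.1, -25.9, 78.5]
orientation: [0.54, -0.456, 0.54, 0.456]
wrist_force: [-0.1, -0.3, 0.6]
finger_gap: 0.003
```

Call:
apply_moves --steps "0.0005 0 0 0; 0.0005 0 0 0; 0 0 0 0; 0 0 0 0"

```text
t: 8.45
tcp_pos: [601.2, -26.0, 77.6]
orientation: [0.54, -0.456, 0.54, 0.456]
wrist_force: [0.0, 0.4, 0.4]
finger_gap: 0.01
```

Call:
apply_moves --steps "0.0005 0 0 0; 0.0005 0 0 0; 0 0 0 0; 0 0 0 0"

```text
t: 8.85
tcp_pos: [601.2, -26.1, 76.6]
orientation: [0.54, -0.456, 0.54, 0.456]
wrist_force: [0.1, -1.2, 2.1]
finger_gap: 0.007
```

Call:
apply_moves --steps "0.0005 0 0 0; 0.0005 0 0 0; 0 0 0 0; 0 0 0 0"

```text
t: 9.25
tcp_pos: [601.3, -26.1, 75.6]
orientation: [0.54, -0.456, 0.54, 0.456]
wrist_force: [0.2, -0.9, 1.5]
finger_gap: 0.01
```

Call:
apply_moves --steps "0.0005 0 0 0; 0.0005 0 0 0; 0 0 0 0; 0 0 0 0"

```text
t: 9.65
tcp_pos: [601.3, -26.2, 74.6]
orientation: [0.54, -0.456, 0.54, 0.456]
wrist_force: [0.8, -1.5, 5.0]
finger_gap: 0.007
```

corner_fr sinks: 3 mm so far. I'll press it on to its stop.

Call:
apply_moves --steps "0.0005 0 0 0; 0.0005 0 0 0; 0 0 0 0; 0 0 0 0"

```text
t: 10.05
tcp_pos: [601.3, -26.2, 73.5]
orientation: [0.54, -0.456, 0.54, 0.456]
wrist_force: [1.9, -3.1, 3.6]
finger_gap: 0.009
```

Call:
apply_moves --steps "0.0005 0 0 0; 0.0005 0 0 0; 0 0 0 0; 0 0 0 0"

```text
t: 10.45
tcp_pos: [601.4, -26.3, 73.2]
orientation: [0.54, -0.457, 0.54, 0.456]
wrist_force: [0.5, -4.0, 8.0]
finger_gap: 0.004
```

Call:
apply_moves --steps "0.0005 0 0 0; 0.0005 0 0 0; 0 0 0 0; 0 0 0 0"

```text
t: 10.85
tcp_pos: [601.5, -26.3, 73.0]
orientation: [0.54, -0.457, 0.54, 0.456]
wrist_force: [-1.6, -2.8, 15.3]
finger_gap: 0.003
```

Call:
apply_moves --steps "0.0005 0 0 0; 0.0005 0 0 0; 0 0 0 0; 0 0 0 0"

```text
t: 11.25
tcp_pos: [601.5, -26.3, 72.8]
orientation: [0.54, -0.457, 0.54, 0.456]
wrist_force: [-2.6, -3.3, 20.6]
finger_gap: 0.003
```

```bash
python3 - <<'E'
from h import *
for c in ["scene","top"]:cv2.imwrite(f"pics/{c}2.png",arm.camera(c)[:,:,::-1])
t=cv2.imread("pics/scene2.png")[150:290,230:390];cv2.imwrite("pics/scene2c.png",cv2.resize(t,None,fx=4,fy=4,interpolation=cv2.INTER_CUBIC))
E
```

```text
(no output)
```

View pics/scene2c.png

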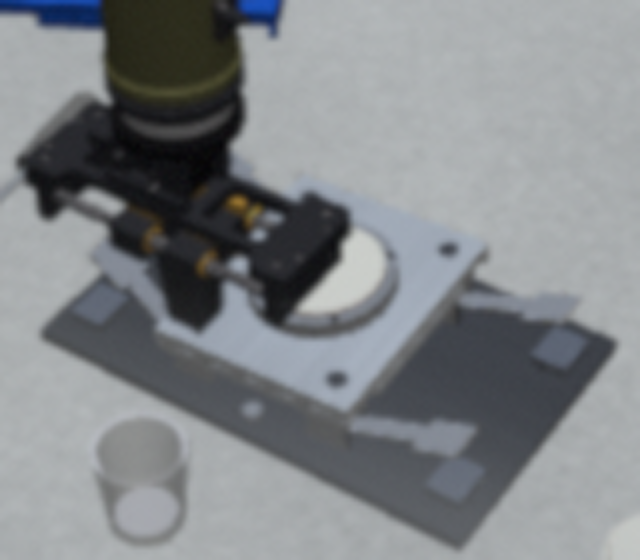

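Call:
apply_moves --steps "-0.01 0 0 0; -0.03 0 0 0; -0.04 0 0 0; -0.03 0 0 0; 0 0.04 0 0; 0 0.04 0 0; 0 0.04 0 0; 0 0.03 0 0; 0 0 0 0; 0 0 0 0"

```text
t: 12.35
tcp_pos: [452.7, -0.0, 180.4]
orientation: [0.54, -0.456, 0.54, 0.457]
wrist_force: [-0.2, 0.5, -0.2]
finger_gap: 0.009
```

```bash
python3 - <<'E'
from h import *
for c in ["scene","top"]:cv2.imwrite(f"pics/{c}3.png",arm.camera(c)[:,:,::-1])
t=cv2.imread("pics/scene3.png")[175:290,230:390];cv2.imwrite("pics/scene3c.png",cv2.resize(t,None,fx=5,fy=5,interpolation=cv2.INTER_CUBIC))
t=cv2.imread("pics/top3.png")[130:235,225:380];cv2.imwrite("pics/top3c.png",cv2.resize(t,None,fx=5,fy=5,interpolation=cv2.INTER_CUBIC))
E
```

```text
(no output)
```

View pics/scene3c.png

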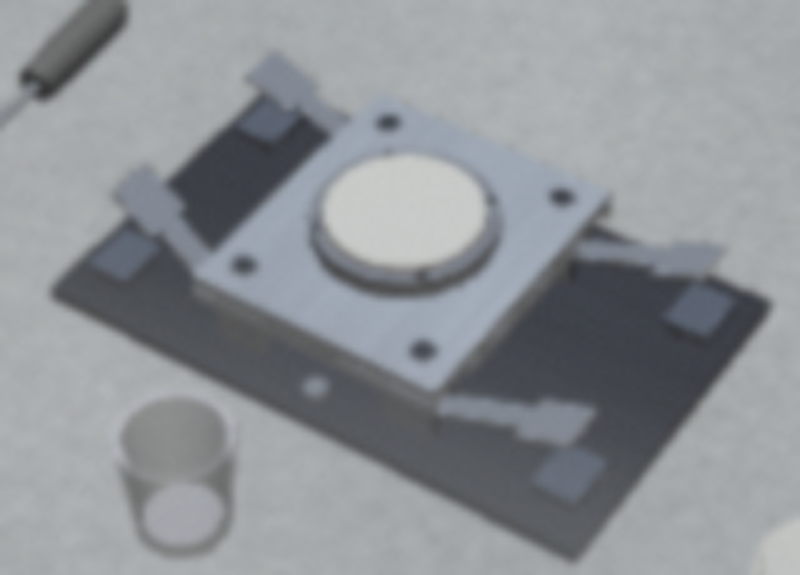

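View pics/top3c.png

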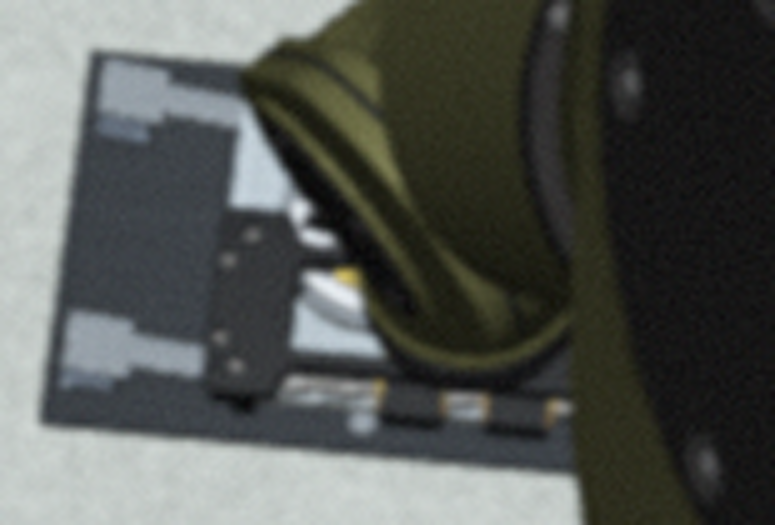

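```bash
python3 - <<'E'
from h import *
C=np.array([549.4,36.05,0]);a=-.168;ex=np.array([np.cos(a),np.sin(a),0]);ey=np.array([-np.sin(a),np.cos(a),0]);ez=np.array([0,0,1])
for th in (.4,.46,.6,.65,.7,.75):
  print(th,[((proj("scene",C+ex*(62+s*13)-ey*(58+r*np.cos(th)-1.5*np.sin(th))+ez*(20+r*np.sin(th)+1.5))-[230,175]+.4)*5).round(0).tolist() for r,s in((85,1),(85,-1),(65,0))])
o=arm.get_obs();R=rot(o)
for y in (112,115): 
  d=C+62*ex-y*ey-o['tcp_pos'];print(y,(R.T@d).round(1), C+62*ex-y*ey)
E
```

```text
0.4 [[92.0, 211.0], [125.0, 181.0], [139.0, 221.0]]
0.46 [[95.0, 206.0], [128.0, 176.0], [141.0, 217.0]]
0.6 [[102.0, 195.0], [136.0, 165.0], [147.0, 209.0]]
0.65 [[106.0, 192.0], [139.0, 162.0], [150.0, 207.0]]
0.7 [[109.0, 189.0], [143.0, 159.0], [153.0, 205.0]]
0.75 [[113.0, 186.0], [147.0, 156.0], [156.0, 203.0]]
112 [ 180.4 -149.5  -60.4] [591.79949758 -84.74024218   0.        ]
115 [ 180.4 -149.5  -63.4] [591.29786505 -87.69800566   0.        ]
```

The far-right tab now fits a slope of about 0.72: its end corners are at (113,186) and (147,160) in the crop. The other tabs are unchanged and the plate is back level. Next I go above that tab and press.

Call:
apply_moves --steps "0 -0.02 -0.008 0; 0 -0.035 -0.014 0; 0 -0.04 -0.016 0; 0 -0.035 -0.014 0; 0 -0.02 -0.009 0; 0.03 0 0 0; 0.03 0 0 0; 0.01 0 0 0; 0 0 0 0; 0 0 0 0"

```text
t: 13.45
tcp_pos: [591.7, -85.9, 111.2]
orientation: [0.541, -0.457, 0.54, 0.456]
wrist_force: [0.7, -0.3, 0.9]
finger_gap: 0.003
```

```bash
python3 - <<'E'
from h import *
cv2.imwrite("pics/scene4.png",arm.camera("scene")[:,:,::-1])
t=cv2.imread("pics/scene4.png")[150:290,210:390];cv2.imwrite("pics/scene4c.png",cv2.resize(t,None,fx=4,fy=4,interpolation=cv2.INTER_CUBIC))
E
```

```text
(no output)
```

View pics/scene4c.png

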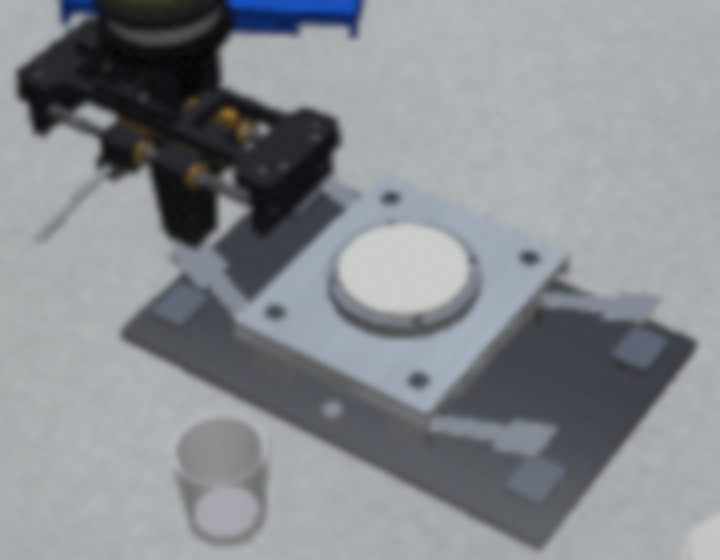

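Call:
apply_moves --steps "0.006 0 0 0; 0.006 0 0 0; 0.006 0 0 0; 0.006 0 0 0; 0.006 0 -0.002 0; 0.006 0 -0.002 0; 0.006 0 -0.002 0; 0.004 0 -0.002 0; 0 0 0 0; 0 0 0 0"

```text
t: 14.5
tcp_pos: [589.6, -94.0, 64.5]
orientation: [0.54, -0.456, 0.54, 0.456]
wrist_force: [0.3, 0.6, 0.1]
finger_gap: 0.006
```

```bash
python3 - <<'E'
from h import *
cv2.imwrite("pics/scene5.png",arm.camera("scene")[:,:,::-1])
t=cv2.imread("pics/scene5.png")[150:290,210:390];cv2.imwrite("pics/scene5c.png",cv2.resize(t,None,fx=4,fy=4,interpolation=cv2.INTER_CUBIC))
E
```

```text
(no output)
```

View pics/scene5c.png

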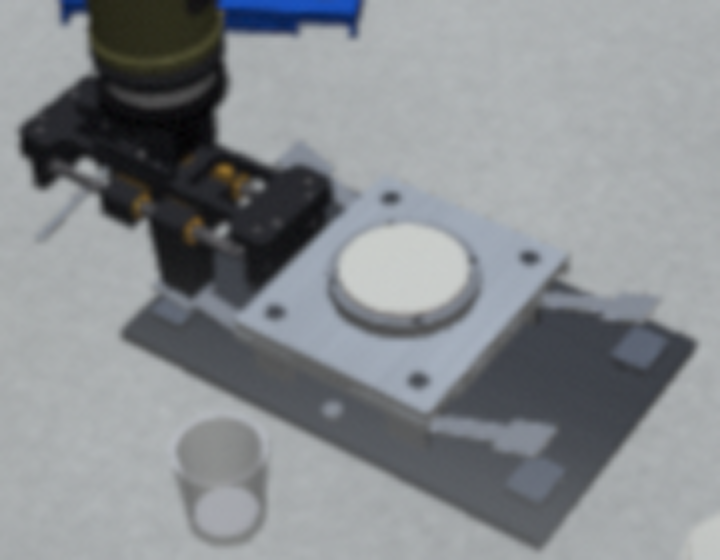

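The tab is following the fingertips down (now at about (200,295)). The gripper body stays clear of the ring, and the near-right tab is still up. I'll go on to flat.

Call:
apply_moves --steps "0.004 0 0 0; 0.004 0 0 0; 0.003 0 0 0; 0.002 0 0 0; 0.001 0 0 0; 0.001 0 0 0; 0 0 0 0; 0 0 0 0"

```text
t: 15.35
tcp_pos: [589.6, -94.0, 49.6]
orientation: [0.54, -0.456, 0.54, 0.456]
wrist_force: [0.0, -0.7, -0.0]
finger_gap: 0.002
```

Call:
apply_moves --steps "0.001 0 0 0; 0.001 0 0 0; 0 0 0 0; 0 0 0 0"

```text
t: 15.75
tcp_pos: [589.5, -94.0, 47.5]
orientation: [0.54, -0.456, 0.54, 0.456]
wrist_force: [-0.2, -0.6, -0.3]
finger_gap: 0.004
```

Call:
apply_moves --steps "0.0005 0 0 0; 0.0005 0 0 0; 0 0 0 0; 0 0 0 0"

```text
t: 16.15
tcp_pos: [589.6, -94.0, 46.8]
orientation: [0.54, -0.456, 0.54, 0.456]
wrist_force: [-0.4, -0.7, 4.8]
finger_gap: 0.002
```

Contact with the hard stop at 46.8, i.e. tips at about 21.8. I'll press a bit more firmly.

Call:
apply_moves --steps "0.0005 0 0 0; 0.0005 0 0 0; 0 0 0 0; 0 0 0 0"

```text
t: 16.55
tcp_pos: [589.7, -94.0, 46.4]
orientation: [0.54, -0.457, 0.54, 0.456]
wrist_force: [-2.8, -0.0, 10.6]
finger_gap: 0.004
```

Call:
apply_moves --steps "-0.003 0 0 0; -0.02 0 0 0; -0.04 0 0 0; -0.04 0 0 0; -0.03 0 0 0; 0 0.04 0 0; 0 0.04 0 0; 0 0.04 0 0; 0 0.03 0 0; 0 0 0 0; 0 0 0 0"

```text
t: 17.65
tcp_pos: [442.1, -68.9, 178.7]
orientation: [0.54, -0.457, 0.54, 0.456]
wrist_force: [0.3, 0.7, -0.1]
finger_gap: 0.003
```

```bash
python3 - <<'E'
from h import *
for c in ["scene"]:cv2.imwrite(f"pics/{c}6.png",arm.camera(c)[:,:,::-1])
t=cv2.imread("pics/scene6.png")[175:290,230:390];cv2.imwrite("pics/scene6c.png",cv2.resize(t,None,fx=5,fy=5,interpolation=cv2.INTER_CUBIC))
C=np.array([549.4,36.05,0]);a=-.168;ex=np.array([np.cos(a),np.sin(a),0]);ey=np.array([-np.sin(a),np.cos(a),0]);ez=np.array([0,0,1])
for th in (0,.03,.06,.1):
  print(th,[((proj("scene",C+ex*(62+s*13)-ey*(58+r*np.cos(th)-1.5*np.sin(th))+ez*(20+r*np.sin(th)+1.5))-[230,175]+.4)*5).round(0).tolist() for r,s in((85,1),(85,-1),(65,0))])
E
```

```text
0 [[88.0, 253.0], [120.0, 223.0], [135.0, 253.0]]
0.03 [[87.0, 250.0], [120.0, 220.0], [135.0, 250.0]]
0.06 [[87.0, 246.0], [120.0, 216.0], [134.0, 248.0]]
0.1 [[87.0, 242.0], [119.0, 212.0], [134.0, 244.0]]
```

View pics/scene6c.png

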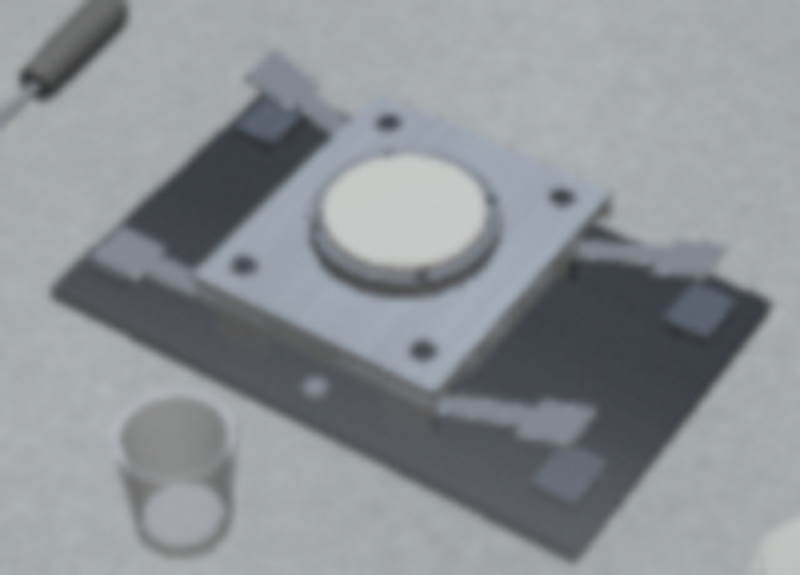

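The far-right tab lies flat: its end corners are at (92,254) and (124,226), against a model of (88,253) and (120,223) at slope 0. The other tabs, plate, cup and driver are unchanged, so I'm handing in.

```bash
python3 -c "
from cell import arm
print(arm.job_done(),arm.get_obs()['t'])"
```

```text
the job is handed in; nothing more can be done
the job is handed in; nothing more can be done
```

The far-right corner is the one that rocks. I pressed it to its stop, which kicked its shim tab up, then pressed that tab flat and handed in with the arm clear, at about 18 s.

- **Finding the corner:** Near-left (26 N) and near-right (16 N) held firm, with no more than about 0.2 mm of give. Far-right began to sink at about 2 N and stopped about 4.6 mm down; I pushed it to 21 N there. I did not press far-left, since the rocking corner was already found.
- **Kick-up:** After that press the far-right tab measured a slope of about 0.72 in the scene picture, up from about 0.46.
- **Flattening:** The tab met its hard stop with the fingertips at about 21.5 mm, pressed at 11 N. In the last picture its end corners match slope 0 to within about 4 px of the enlarged crop (under 1 px of the camera picture).
- **Everything else:** The other three tabs, the plate, the cup and the part of the screwdriver in view look as they did at the start. I did not check the spare blank in the last picture, where the crop shows only its edge, but the arm never went low near it.

No check failed or disagreed.

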